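# Start and run in the screw lid of the sample pot

## Robot

A 6-joint arm with a two-finger parallel gripper is mounted at the origin on a cart in front of the work surface, level with it; the furniture and walls round the work are solid. World frame = base frame: x ahead of the robot, y to its left, z up, the work surface at z = 0. Lengths are in mm, angles in rad, forces in N, time in s.
With the tool pointing down it reaches from about 375 to 900 mm from the base axis. Payload 3.1 kg.
Tool frame: the origin (TCP) lies between the finger pads; the fingertips stand 11 mm ahead of it and the grasp point (between the pads) lies 8 mm behind it; x points along the fingers, y is the direction in which the jaws open and shut, and the axes are right-handed (so a half turn about x gives the same grasp; the last joint's range is limited). The gripper opens to 85 mm and grips with 20 to 120 N. Pads are 22 mm wide; open, the fingers measure 114 mm over their backs; the gripper's body (76 mm by 85 mm) begins 54 mm behind the grasp point. The pads swing forward as they close: fully open they stand 13 mm farther back than shut.
Start: joints at [0.982, 0.527, 1.433, -0, 1.181, -0.178], TCP at [249.547, 572.995, 242.31] pointing down, gripper open.
Joint ranges: [-3.08, 3.08], [-0.75, 2.2], [0.22, 2.44], [-1.43, 4.57], [0, 2.65], [-2.85, 2.85]. Speed limits (rad/s): [2.79, 2.79, 3.14, 3.14, 3.14, 3.14].

## Interface

Orientations are given as a 3x3 rotation matrix whose columns are the frame's x, y, z axes.
In Python, from cell import * gives the robot as it stands.
- The arm moves only by the shell command python3 -m inch 'ROWS'. ROWS is JSON, a list that holds one entry, the list of rows, each a list of 5 numbers: the finger opening in mm, from 0 to 85.4, then the shift along the tool's x, y, z in mm, then the turn about the tool's x in degrees. In form: [[[hand, x, y, z, roll], ...]]. A call has 1 to 20 rows; each row shifts and turns the commanded pose from where the row before left it, along the tool's axes as they then stand; what a row does not reach is not made up. A row lasts 1/12 s, in which the tool goes at most 41.7 mm and 7.16 degrees, less where a joint would pass 70% of its speed; a pose out of reach is approached as far as the arm can. A call with a gripper value outside its range is refused whole. The fingers move at their own pace and stop on an object; the grip force is fixed at half the most. Time passes only in rows, so rows that do not move let the fingers close. It gives the time, the measured TCP pose, the force and the opening at its end, in the units of the state.
- read_state(): the state, without advancing time (a new reading comes with each control period).
- camera(name): name is "scene" or "top" or "wrist"; returns the picture (384x512x3 uint8, red, green, blue); there is no depth.
- camera_params(name): a dict with "vfov" (degrees; the focal length in pixels is half the picture's height over the tangent of half this angle, whatever the lens; pixels are square), "cx", "cy" (the principal point, pixels), "R" (3x3) and "t" (3): a world point X has camera coordinates R X + t; the wrist camera has in their place "mount" (4x4, takes a point from camera to tool coordinates, whose origin is the TCP and whose axes are the tool frame's). Camera axes: x right, y down, z forward; pixel columns grow to the right and rows downward; lengths in mm; the calibration is good to about 2 mm. A picture is of the moment at which its call begins: read the wrist's pose just before it. camera_params takes no time and is no camera call.
- close_job(): hands the job in, once; it reports no verdict.
The state is a dict: "time_s": time; "joints": joint angles; "joint_vel": joint speeds; "tau": joint torques, N m; "ee_pos": TCP position; "tool_rot": TCP orientation; "contact_force": force on the tool from outside, world axes, zero at the start; "moment": the same for the moment, N m; "width": finger opening in mm.
Only numpy, scipy, OpenCV 4.12 (cv2) and the standard library are available. Lean on these libraries where they do the work, as an engineer would, in place of code of your own. Each camera call takes 0.05 s, during which the arm holds its last target.

## Task

The screw lid of the steel sample pot has only been set down on top of its thread and has not caught. Without lifting it off or letting it tip and cross-thread, turn it back anticlockwise until it drops into the thread start; only then screw it in clockwise until it is fully home on the rim, and let go. Leave the two bottles standing.

Things in the scene. Friction and masses are not known exactly. Their poses are not given: they have to be found in the camera images.
- pot: Steel sample pot, 88 mm in diameter, fixed on a round dark foot plate 120 mm in diameter and 10 mm thick; it does not move. Origin on the bench at the pot's axis, z up. Shoulder 70 mm above the bench; above it stands a threaded neck, 64 mm in diameter
- pot_rim (a point): Centre of the neck's rim on the pot's axis, 95.5 mm above the bench; the lid's top plate seats on this rim. The neck's thread is right-handed and coarse: three equal starts 120 degrees apart, lead 27 mm per turn (4.3 mm per radian), about 1.8 mm of play up and down and 1 mm sideways for the lid
- lid_grip (a point): Centre of the grip bar on top of the aluminium screw lid; x along the bar, z up the lid's axis. Bar 64 mm long (x), 16 mm thick (y), 28 mm high; this point is half-way up, 14 mm above the lid's flat top. Lid 88 mm in diameter, 29 mm high, loose, about 0.35 kg, held only by thread and weight. Height of this point above the rim: start 37 mm, home 20 mm
- lid: The same lid; origin at the centre of its lower edge, 43 mm below lid_grip. At the start three lugs inside rest level on lands on the thread starts. Turned back (anticlockwise from above) 25 to 70 degrees they come clear, and the lid sinks 7 to 9 mm by its weight if the fingers let it, or pushed down with 5 N; 22 degrees further back is a stop. Clockwise before the drop also meets a stop
- lid_mark (a point): Point on the lid's flat top, 40 mm along the bar's x from the lid's axis; at the start within 21 degrees of the pot's x axis. After the drop (lid_grip 28 to 30 mm above the rim) 105 to 130 degrees clockwise bring the lid home, sinking 4.3 mm per radian (lower it at that rate or let it draw down); some 25 degrees more makes it tight. It takes 0.1 to 0.3 N m and stays where it is left
- clear_bottle: Bystander: clear plastic bottle, 91 mm in diameter, 188 mm high, standing loose to the left of the pot; origin at the centre of its underside, z up
- squeeze_bottle: Bystander: pale squeeze bottle with a thin spout, 100 mm in diameter, 242 mm high, standing loose to the right of the pot; origin at the centre of its underside, z up
Mind the look-alikes: they are no part of the job. Leave any blue or pink look-alike of the lid alone.

How it is judged:
By the outcome, as a careful person would: the job done as asked, in the order asked, and still so for the second after the job is handed in, with the robot touching nothing.
It also fails if it takes over 67 s, if anything falls off the work surface, if the arm or the gripper's body presses on something with over 40 N, if the wrist force passes 120 N, or if a joint passes its speed limit or range.

## Working session

There is one attempt and no reset: what is moved stays moved. The work goes in short steps, Python scripts to look and compute and a shell command to move; the robot and the scene stay as the last step left them, time stands still between calls to the robot, and variables do not carry over. Pictures are saved under pics/ and viewed, and the job is handed in when it is done.

```bash
mkdir -p pics; ls; python3 - <<'E'
from cell import *
import cv2
s=read_state()
print({k:(v if not hasattr(v,'tolist') else v.tolist()) for k,v in s.items()})
for n in ["scene","top","wrist"]:
    print(n,camera_params(n)); cv2.imwrite(f"pics/{n}0.png",camera(n)[:,:,::-1])
E
```

```text
pics
{'time_s': 0.0, 'joints': [0.9814683602004642, 0.5284676925323031, 1.433910900005503, -2.9731391582398387e-05, 1.1813976642259671, -0.1784740521183699], 'joint_vel': [0.0010004285186954358, 0.0001775521961480588, -0.0004082330925259805, -0.0020784452481430755, 0.0007960733266150844, -0.0026162868121107573], 'tau': [-0.0005893711750104558, -44.2348837852478, -17.80261516571045, -0.0001823355205488042, 0.008425975393038243, -8.932912010095606e-06], 'ee_pos': [249.19143724097287, 572.41300798133, 241.32992341130134], 'tool_rot': [[-0.0011907851803055823, 0.3993806677065107, 0.9167844153850764], [-0.00183054685145727, 0.9167826587736038, -0.39938228011546406], [-0.9999976155615968, -0.0021537953254863493, -0.0003606061798257107]], 'contact_force': [-0.017012650959025592, 0.37129655526301203, -0.07920159630377986], 'moment': [-0.02292925929874428, -0.004147286237639265, 0.0031474118422315464], 'width': 85.55610825493251}
scene {'vfov': 42.62198704424049, 'cx': 261.1984380652556, 'cy': 186.50629860474263, 'R': array([[ 0.53297396, -0.84585227,  0.02174166],
       [-0.43544337, -0.296
[... 159 characters left out ...]
65, 'cx': 258.8143210143649, 'cy': 189.59987970752667, 'R': array([[ 0.02168094, -0.9997117 , -0.01031738],
       [-0.99139094, -0.02016532, -0.12937294],
       [ 0.12912759,  0.01303348, -0.99154233]]), 't': array([ -22.43848621,  514.68273751, 1016.47431795])}
wrist {'vfov': 58.99752613640918, 'cx': 254.8110102954269, 'cy': 192.09624141422364, 'mount': array([[-3.51629555e-04, -3.21493599e-01,  9.46911687e-01,
        -1.31616544e+02],
       [ 9.99999902e-01,  1.42778429e-04,  4.19819374e-04,
        -3.15905398e-01],
       [-2.70167804e-04,  9.46911741e-01,  3.21493517e-01,
        -8.46813473e+01],
       [ 0.00000000e+00,  0.00000000e+00,  0.00000000e+00,
         1.00000000e+00]])}
```

View pics/scene0.png

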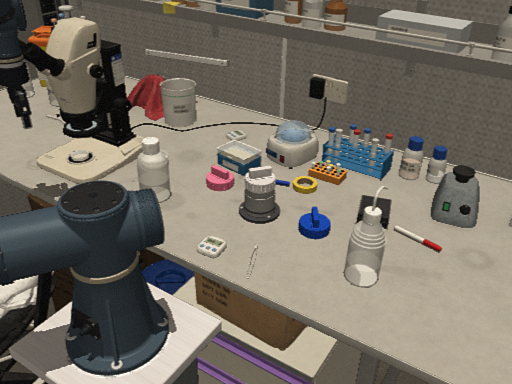

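View pics/top0.png

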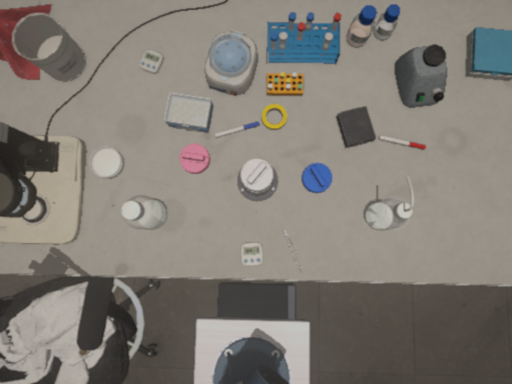

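View pics/wrist0.png

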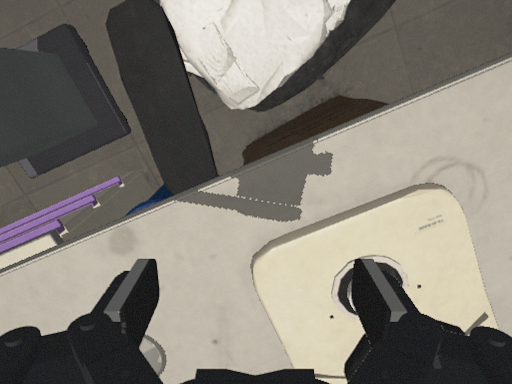

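The pot, with its pale lid and bar, is at about (258,177) in the top view and (260,190) in the scene view. The pink and blue look-alikes are at (195,158) and (317,178) in the top view. I'll zoom in and measure.

```bash
python3 - <<'E'
import cv2,numpy as np
a=cv2.imread('pics/top0.png')[145:215,220:300]; b=cv2.imread('pics/scene0.png')[155:230,220:300]
a=cv2.resize(a,(400,350),interpolation=cv2.INTER_CUBIC);b=cv2.resize(b,(400,375),interpolation=cv2.INTER_CUBIC)[:350]
cv2.imwrite('pics/z0.png',np.hstack([a,b]))
E
```

```text
(no output)
```

View pics/z0.png

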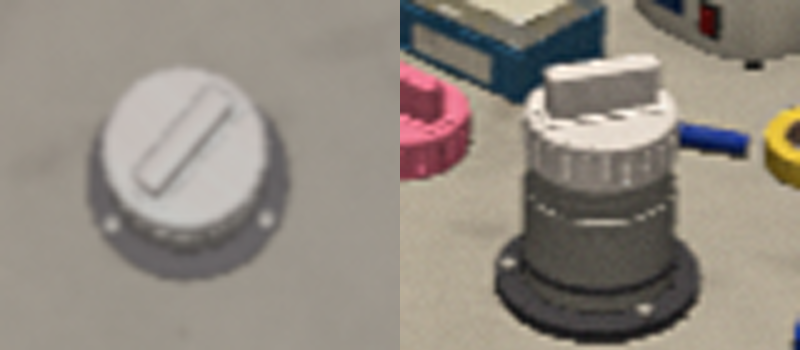

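```bash
cat > h.py <<'E'
from cell import *
import numpy as np, cv2
def ray(n,u,v,s=None):
    p=camera_params(n); f=192/np.tan(np.radians(p['vfov']/2))
    d=np.array([(u-p['cx'])/f,(v-p['cy'])/f,1.])
    if n=='wrist':
        M=np.array(p['mount']); R=np.array(s['tool_rot']); e=np.array(s['ee_pos'])
        return R@M[:3,3]+e, R@(M[:3,:3]@d)
    R=np.array(p['R']);t=np.array(p['t'])
    return -R.T@t, R.T@d
def onz(n,u,v,z,s=None):
    c,d=ray(n,u,v,s); return c+d*(z-c[2])/d[2]
def proj(n,X,s=None):
    p=camera_params(n); f=192/np.tan(np.radians(p['vfov']/2))
    if n=='wrist':
        M=np.array(p['mount']); R=np.array(s['tool_rot']); e=np.array(s['ee_pos'])
        c=M[:3,:3].T@(R.T@(np.array(X)-e)-M[:3,3])
    else: c=np.array(p['R'])@np.array(X)+np.array(p['t'])
    return p['cx']+f*c[0]/c[2],p['cy']+f*c[1]/c[2]
E
python3 - <<'E'
from h import *
T=lambda u,v:(220+u/5-.4,145+v/5-.4)
S=lambda u,v:(220+u/5-.4,155+v/5-.4)
print('lid top',onz('top',*T(186,147),118.5))
a=onz('top',*T(229,95),146.5);b=onz('top',*T(146,187),146.5)
print('bar',a,b,(a+b)/2,np.linalg.norm(a-b),np.degrees(np.arctan2(*(a-b)[1::-1])))
print('foot', [onz('top',*T(*q),10)[:2] for q in [(86,180),(290,180),(188,280)]])
print('lid rim', [onz('top',*T(*q),118.5)[:2] for q in [(102,147),(268,147)]])
# scene: bar top corners
for q in [(545,70),(658,55)]: print('sc bar',onz('scene',*S(q[0]-400,q[1]),146.5))
print('sc foot',[onz('scene',*S(*q),10)[:2] for q in [(97,275),(302,275)]])
for nm,u,v,z in [('clear',134,210,185),('squeeze',378,213,150)]: print(nm,onz('top',u,v,z))
print('clear base',onz('scene',154,196,0),'sq base',onz('scene',362,278,0))
E
```

```text
lid top [545.22711264  -6.54149142 118.5       ]
bar [567.83526535 -28.52715714 146.5       ] [519.30322647  12.8252983  146.5       ] [543.56924591  -7.85092942 146.5       ] 63.76036674979625 -40.433157574341976
foot [array([543.30838862,  53.64289593]), array([545.70339911, -65.61191773]), array([485.7902182 ,  -7.32568813])]
lid rim [array([544.34733568,  37.68306479]), array([546.08513295, -49.67238605])]
sc bar [524.57583246  18.28325256 146.5       ]
sc bar [573.96938697 -24.15678505 146.5       ]
sc foot [array([510.32536428,  40.67827719]), array([576.62426965, -57.49979651])]
clear [439.23875056 288.01459879 185.        ]
squeeze [ 446.89527818 -312.50582065  150.        ]
clear base [438.51755166 302.77522765   0.        ] sq base [ 447.22563502 -365.17805812    0.        ]
```

Both views agree. The pot axis is at about (545,-7) and the bar lies at -40°, measuring 63.8 mm against 64 mm. The foot spans 119 mm against 120 mm, and the bottles are about 300 mm away. I'll move to above the pot, turning +17° so the jaws straddle the bar.

```bash
python3 -m inch '[[[85,-30,0,0,0],[85,-30,0,0,0],[85,0,-21,26,0],[85,0,-23,28,0],[85,0,-23,28,0],[85,0,-23,28,0],[85,0,-23,28,0],[85,0,-23,28,0],[85,0,-23,28,0],[85,0,-23,28,0],[85,0,-23,28,0],[85,0,-23,28,0],[85,0,-23,28,0],[85,0,-23,28,0],[85,0,-23,28,0],[85,0,-23,28,0],[85,0,-23,28,0],[85,0,-23,28,0],[85,0,-23,28,0],[85,0,-23,28,0]]]'
python3 -m inch '[[[85,0,0,0,6],[85,0,0,0,6],[85,0,0,0,5],[85,0,0,0,0],[85,0,0,0,0]]]'
python3 - <<'E'
from h import *
s=read_state(); im=camera('wrist'); cv2.imwrite('pics/w1.png',im[:,:,::-1])
R=np.array(s['tool_rot']); print(s['time_s'],s['ee_pos'],s['joints'],np.degrees(np.arctan2(R[1,1],R[0,1])))
print('need',R.T@(np.array([545,-7,s['ee_pos'][2]])-s['ee_pos']))
E
```

```text
time_s: 1.82
ee_pos: [545.5, -6.9, 302.1]
tool_rot: [[-0.001, 0.4, 0.917], [0.0, 0.917, -0.4], [-1.0, 0.0, -0.001]]
contact_force: [-0.2, 0.4, -0.4]
width: 84.6
time_s: 2.23
ee_pos: [545.0, -5.2, 302.1]
tool_rot: [[-0.001, 0.648, 0.761], [0.0, 0.761, -0.648], [-1.0, -0.0, -0.001]]
contact_force: [-0.1, -0.5, 0.5]
width: 84.9
2.2333 [545.04159295  -5.21819718 302.05516662] [-2.14650882e-01  3.52024777e-01  1.55934974e+00 -4.20113811e-06
  1.23086703e+00 -1.08009215e+00] 49.58621728372175
need [-2.12977994e-04 -1.38359804e+00  1.12348017e+00]
```

View pics/w1.png

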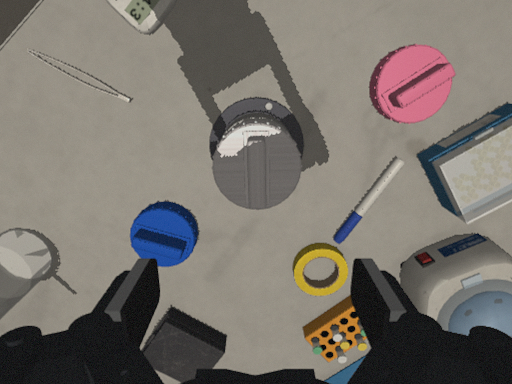

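The wrist view shows the lid bar upright in the picture, between about (256,138) and (258,208), so it lines up with the tool's z axis. I'll refine the centre.

```bash
python3 - <<'E'
from h import *
s=read_state()
im=cv2.imread('pics/w1.png')[100:220,195:320]
cv2.imwrite('pics/w1z.png',cv2.resize(im,None,fx=5,fy=5,interpolation=cv2.INTER_CUBIC))
g=cv2.cvtColor(cv2.imread('pics/w1.png'),cv2.COLOR_BGR2GRAY)
for r in (160,180,200): print(r,g[r,240:276])
E
```

```text
160 [102 102 101  97 101 106 106  92  92 100  98 104 102 102 101 102 102 104
 103 103 101 101 102  98  93  89  98 102 103  92  98 101 100 101 102  99]
180 [105 103 103 104  94 104 109 107  88  95  96 105 103 102  99 104 104 103
 107 101  99 102 104 100  98  85  97 106 107  95 100 104 105 106 107 106]
200 [100 104 101 104 103 100 109 109  97  95  96 101 105 104 101 100 105 101
 107 105 102 102 103 101  98  93  92 105 106  98 104 105 103 106 108 106]
```

View pics/w1z.png

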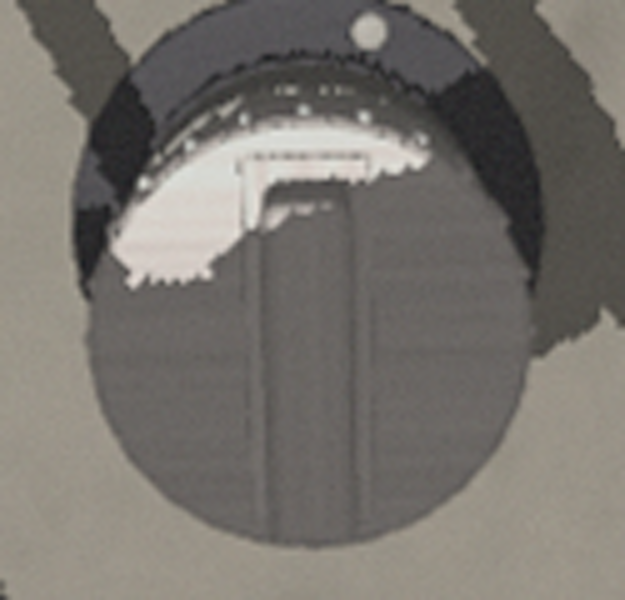

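```bash
python3 - <<'E'
from h import *
s=read_state(); R=np.array(s['tool_rot'])
Z=lambda u,v:(195+u/5-.4,100+v/5-.4)
p=[onz('wrist',*Z(*q),146.5,s) for q in [(307,193),(312,538)]]
print(p,np.linalg.norm(p[0]-p[1])); c=(p[0]+p[1])/2
print('tool',[R.T@(x-s['ee_pos']) for x in p], R.T@(c-s['ee_pos']))
d=p[1]-p[0];print(np.degrees(np.arctan2(d[1],d[0])))
p=[onz('wrist',*Z(*q),118.5,s) for q in [(88,330),(532,330),(312,547)]]
print(p, R.T@((p[0]+p[1])/2-s['ee_pos']))
E
```

```text
[array([518.29180806,  18.0105029 , 146.5       ]), array([566.70791155, -21.90076318, 146.5       ])] 62.74574278658743
tool [array([155.63370279,   0.26757907, -35.28565365]), array([155.60760252,   1.26245512,  27.452196  ])] [155.62065266   0.7650171   -3.91672882]
-39.500077726013345
[array([514.87518042, -33.88027678, 118.5       ]), array([569.86209868,  30.75169624, 118.5       ]), array([576.60204353, -30.06761952, 118.5       ])] [183.62074613   0.97628955  -4.2519707 ]
```

```bash
python3 -m inch '[[[85,25,0,0,0],[85,25,0,0,0],[85,25,0,0,0],[85,20,0,0,0],[85,10,0,0,0],[85,0,0,0,0],[85,0,0,0,0]]]'
python3 - <<'E'
from h import *
s=read_state(); im=camera('wrist'); cv2.imwrite('pics/w2.png',im[:,:,::-1]); cv2.imwrite('pics/t2.png',camera('top')[:,:,::-1])
cv2.imwrite('pics/s2.png',camera('scene')[:,:,::-1])
print(s['ee_pos'])
for dz in (-32,32):
  R=np.array(s['tool_rot']);x=np.array(s['ee_pos'])+R@[0,0,dz]; x[2]=146.5; print(proj('wrist',x,s))
E
```

```text
time_s: 2.87
ee_pos: [545.5, -5.1, 197.4]
tool_rot: [[-0.0, 0.649, 0.761], [0.0, 0.761, -0.649], [-1.0, -0.0, -0.0]]
contact_force: [0.4, 0.1, 0.2]
width: 85.0
[545.48715796  -5.07977384 197.44889292]
(np.float64(256.14713964176724), np.float64(176.09358032851478))
(np.float64(255.98900310404602), np.float64(275.44553123187046))
```

View pics/w2.png

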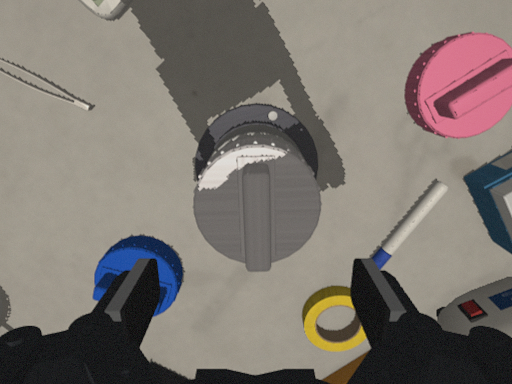

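View pics/s2.png

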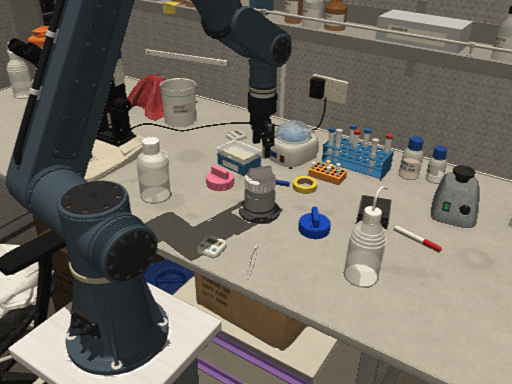

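The wrist view shows the bar centred at column ~257.5. The fingers are symmetric about 256, so a shift of about +1 mm in y is needed. Along the bar, the wrist view says -4 mm and the top view about 0, so I'll take -2.5. Descending to TCP z≈135.

```bash
python3 -m inch '[[[85,14,1,-2.5,0],[85,14,0,0,0],[85,14,0,0,0],[85,10,0,0,0],[85,5,0,0,0],[85,5,0,0,0],[85,0,0,0,0],[85,0,0,0,0]]]'
python3 - <<'E'
from h import *
s=read_state(); im=camera('wrist'); cv2.imwrite('pics/w3.png',im[:,:,::-1])
print(s['ee_pos'],s['contact_force'],s['moment'])
E
```

```text
time_s: 3.68
ee_pos: [544.4, -2.9, 135.6]
tool_rot: [[0.001, 0.65, 0.76], [-0.0, 0.76, -0.65], [-1.0, 0.0, 0.001]]
contact_force: [0.3, -0.4, -0.2]
width: 85.3
[544.3662193   -2.89941434 135.64531175] [ 0.25031995 -0.42770523 -0.19732429] [-0.00198856 -0.02628744  0.01524181]
```

View pics/w3.png

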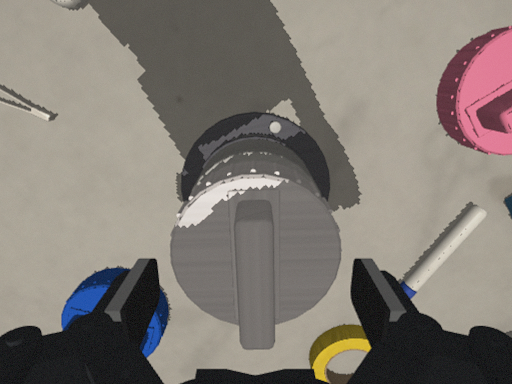

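```bash
python3 - <<'E'
from h import *
s=read_state(); R=np.array(s['tool_rot']);e=np.array(s['ee_pos'])
im=cv2.imread('pics/w3.png')[185:365,160:350]; cv2.imwrite('pics/w3z.png',cv2.resize(im,None,fx=3.2,fy=3.2,interpolation=cv2.INTER_CUBIC))
for z in (118.5,146.5):
 for dz in (-44,-32,0,32,44):
  x=e+R@[0,0,dz]; x[2]=z; print(z,dz,np.round(proj('wrist',x,s),1))
E
```

```text
118.5 -44 [256.4 171.1]
118.5 -32 [256.4 196. ]
118.5 0 [256.3 256.9]
118.5 32 [256.2 310.7]
118.5 44 [256.1 329.4]
146.5 -44 [256.8 190.8]
146.5 -32 [256.8 220.2]
146.5 0 [256.6 290.6]
146.5 32 [256.5 351.6]
146.5 44 [256.4 372.3]
```

View pics/w3z.png

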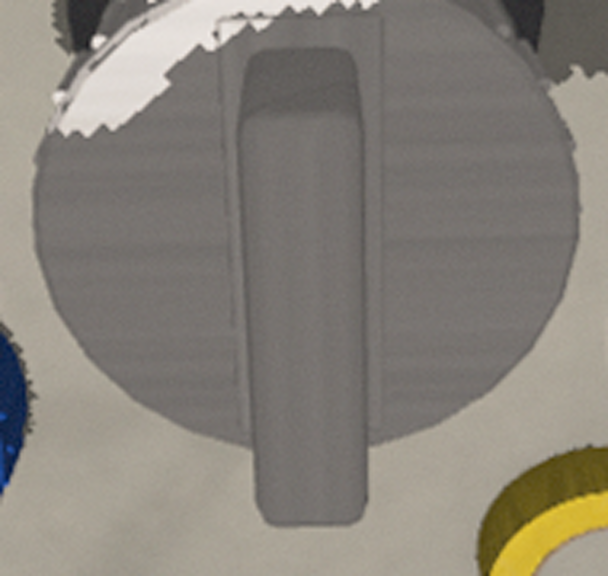

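The bar spans rows 220 to 349 against a predicted 220 to 352, so it is centred. The yaw is off by about 1.8°. I'll correct that and close.

```bash
python3 -m inch '[[[85,1.5,-0.5,0,-1.8],[60,0,0,0,0],[40,0,0,0,0],[25,0,0,0,0],[20,0,0,0,0],[17,0,0,0,0],[15,0,0,0,0],[12,0,0,0,0],[12,0,0,0,0],[12,0,0,0,0],[12,0,0,0,0]]]'
```

```text
time_s: 4.65
ee_pos: [543.9, -3.2, 134.1]
tool_rot: [[0.001, 0.626, 0.78], [-0.0, 0.78, -0.626], [-1.0, 0.0, 0.0]]
contact_force: [0.7, 0.7, 2.5]
width: 15.1
```

```bash
python3 -m inch '[[[10,0,0,0,0],[10,0,0,0,0],[10,0,0,0,0],[10,0,0,0,0]]]'
python3 - <<'E'
from h import *
s=read_state(); im=camera('wrist'); cv2.imwrite('pics/w4.png',im[:,:,::-1])
R=np.array(s['tool_rot']);print(s['ee_pos'],R.T@s['contact_force'],R.T@s['moment'],s['joints'])
E
```

```text
time_s: 4.98
ee_pos: [543.9, -3.2, 134.0]
tool_rot: [[0.001, 0.626, 0.78], [-0.0, 0.78, -0.626], [-1.0, 0.0, 0.0]]
contact_force: [-0.6, 0.3, 4.9]
width: 15.0
[543.8737544   -3.18773536 134.01775141] [-4.87434535 -0.14681473 -0.66067374] [0.07698827 0.03005641 0.05125338] [-2.11436154e-01  5.74463660e-01  1.73501984e+00  1.08610548e-04
  8.31613017e-01 -1.10612765e+00]
```

View pics/w4.png

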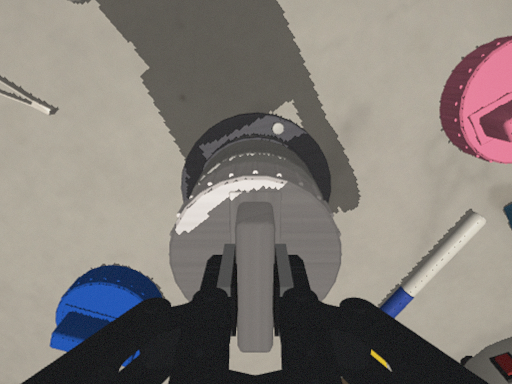

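The jaws hold the bar: width 15, sideways force under 1 N, pressing down at about 5 N. Now I turn back anticlockwise.

```bash
cat > st.py <<'E'
from h import *
s=read_state();R=np.array(s['tool_rot']);print(s['time_s'],'ee',np.round(s['ee_pos'],1),'F',np.round(R.T@s['contact_force'],1),'M',np.round(R.T@s['moment'],2),'yaw',round(np.degrees(np.arctan2(R[1,1],R[0,1])),1),'j6',round(s['joints'][5],2),s['width'])
E
python3 st.py
python3 -m inch '[[[10,0,0,0,-2],[10,0,0,0,-3],[10,0,0,0,-3],[10,0,0,0,-3],[10,0,0,0,-3],[10,0,0,0,0]]]' >/dev/null; python3 st.py
python3 -m inch '[[[10,0,0,0,-3],[10,0,0,0,-3],[10,0,0,0,0]]]'>/dev/null;python3 st.py
```

```text
5.0333 ee [543.9  -3.2 134. ] F [-5.3  0.1 -0. ] M [0.06 0.1  0.01] yaw 51.3 j6 -1.11 14.529756133586137
5.5333 ee [543.8  -3.5 134. ] F [-4.6  0.8 -0.3] M [-0.2   0.01 -0.04] yaw 65.3 j6 -1.35 14.753450716080131
5.7833 ee [543.9  -3.4 134. ] F [-5.3 -0.3 -0.6] M [-0.2   0.1  -0.01] yaw 71.3 j6 -1.46 14.73047001061226
```

```bash

python3 -m inch '[[[10,1,0,0,-3],[10,0,0,0,-3],[10,0,0,0,0]]]' >/dev/null; python3 st.py
python3 -m inch '[[[10,0,0,0,-3],[10,0,0,0,-3],[10,0,0,0,0]]]'>/dev/null;python3 st.py
python3 -m inch '[[[10,0,0,0,-3],[10,0,0,0,-3],[10,0,0,0,0]]]'>/dev/null;python3 st.py
```

```text
6.0333 ee [544.4  -3.4 133.9] F [-11.2   0.1  -0.7] M [-0.12  0.16 -0.01] yaw 77.3 j6 -1.56 14.596020312889554
6.2833 ee [544.3  -3.5 133.9] F [-10.2   0.9  -2. ] M [-0.16  0.21 -0.02] yaw 83.3 j6 -1.67 14.899262701493093
6.5333 ee [544.4  -3.4 133.9] F [-9.3  1.  -0.8] M [-0.19  0.19 -0.02] yaw 89.3 j6 -1.77 14.782088271390164
```

```bash

for i in 1 2 3; do
python3 -m inch '[[[10,0,0,0,-2.5],[10,0,0,0,-2.5],[10,0,0,0,0]]]'>/dev/null;python3 st.py
done
```

```text
6.7833 ee [544.3  -3.4 133.9] F [-9.6 -0.1 -0.3] M [-0.14  0.22  0.02] yaw 94.3 j6 -1.86 14.774911426681733
7.0333 ee [544.3  -3.6 133.9] F [-10.6   0.6  -0.5] M [-0.15  0.25 -0.04] yaw 99.3 j6 -1.94 14.977247769849772
7.2833 ee [544.4  -3.8 134. ] F [-10.2  -0.5  -2. ] M [-0.12  0.23 -0.15] yaw 104.3 j6 -2.03 14.684944848426092
```

```bash

for i in 1 2 3; do
python3 -m inch '[[[10,0,0,0,-2],[10,0,0,0,-2],[10,0,0,0,0]]]'>/dev/null;python3 st.py
done
```

```text
7.5333 ee [544.4  -3.8 133.9] F [-10.7  -1.   -0.5] M [-0.    0.31 -0.11] yaw 108.3 j6 -2.1 14.720479135159248
7.7833 ee [543.2  -3.7 132.9] F [ 3.  -1.9 -0.2] M [-0.03 -0.01 -0.49] yaw 112.3 j6 -2.17 14.656241961522928
8.0333 ee [543.1  -3.9 131.7] F [ 3.6 -3.1 -1.8] M [-0.    0.22 -0.68] yaw 116.3 j6 -2.24 15.06610871656063
```

At about 61-65° back the support vanished: the force went from 10 N to the lid's weight. Now I lower it gently into the thread.

```bash

for i in 1 2; do
python3 -m inch '[[[10,1,0,0,0],[10,1,0,0,0],[10,0,0,0,0]]]'>/dev/null;python3 st.py
done
```

```text
8.2833 ee [543.3  -3.8 130.1] F [ 6.1 -4.6 -1.5] M [ 0.03  0.49 -0.94] yaw 116.2 j6 -2.24 14.813633681362463
8.5333 ee [543.5  -3.7 128.5] F [ 3.9 -5.1 -2.3] M [-0.04  0.55 -1.01] yaw 116.3 j6 -2.24 14.984835419970658
```

```bash

python3 -m inch '[[[10,0,-0.8,-0.3,0],[10,1,0,0,0],[10,0,0,0,0]]]'>/dev/null;python3 st.py
python3 -m inch '[[[10,1,0,0,0],[10,1,0,0,0],[10,0,0,0,0]]]'>/dev/null;python3 st.py
```

```text
8.7833 ee [543.6  -3.9 127.6] F [ 4.1 -2.8 -1.8] M [ 0.03  0.33 -0.6 ] yaw 116.2 j6 -2.24 14.733531106719562
9.0333 ee [543.7  -4.  126. ] F [ 1.5 -3.  -2.6] M [ 0.01  0.34 -0.55] yaw 116.3 j6 -2.24 14.795338881794915
```

```bash

python3 -m inch '[[[10,0.7,-0.4,-0.3,0],[10,0,0,0,0]]]'>/dev/null;python3 st.py
python3 -m inch '[[[10,0.7,0,0,0],[10,0,0,0,0]]]'>/dev/null;python3 st.py
```

```text
9.2 ee [543.7  -4.1 125.9] F [-3.8 -1.3 -2.2] M [-0.03  0.31 -0.15] yaw 116.2 j6 -2.24 14.819957471938572
9.3667 ee [543.7  -4.1 125.8] F [-8.9  0.2 -4.5] M [ 0.    0.54 -0.08] yaw 116.3 j6 -2.24 14.81641403764551
```

The lid dropped 8.2 mm (within 7 to 9) and is supported with little side force. I'll check by eye, then screw it clockwise at 0.075 mm per degree.

```bash

python3 - <<'E'
from h import *
cv2.imwrite('pics/s5.png',cv2.resize(camera('scene')[130:230,200:320,::-1],None,fx=5,fy=5,interpolation=cv2.INTER_CUBIC))
E
python3 -m inch '[[[10,-0.5,0,-0.4,2],[10,0.2,0,0,3],[10,0.3,0,0,4],[10,0.3,0,0,4],[10,0,0,0,0]]]'>/dev/null;python3 st.py
python3 -m inch '[[[10,0.3,0,0,4],[10,0.3,0,0,4],[10,0,0,0,0]]]'>/dev/null;python3 st.py
```

```text
9.8333 ee [545.   -4.3 125. ] F [-3.5 -1.3  1.3] M [-0.02 -0.13 -0.28] yaw 103.2 j6 -2.02 14.768361454777493
10.0833 ee [544.9  -4.5 124.3] F [-4.1  0.1  2.2] M [-0.03 -0.2  -0.18] yaw 95.3 j6 -1.88 14.824780991697335
```

View pics/s5.png

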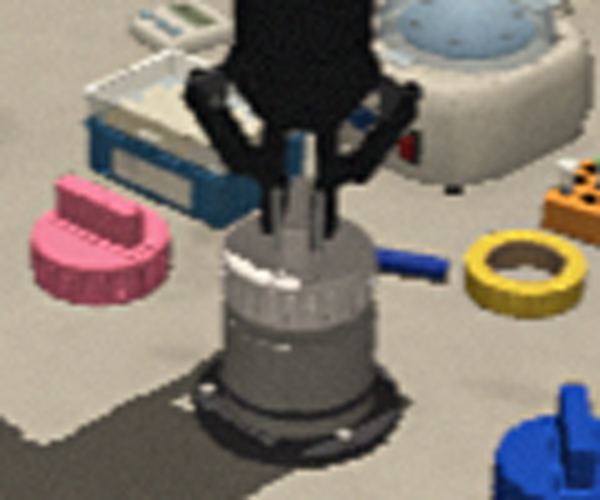

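The picture shows the lid sitting level and close to the pot's shoulder. It sinks at the lead rate (1.5 mm in 21°), so I continue.

```bash

python3 -m inch '[[[10,0.3,0,0.2,4],[10,0.3,0,0,4],[10,0.3,0,0,4],[10,0.3,0,0,4],[10,0,0,0,0]]]'>/dev/null;python3 st.py
python3 -m inch '[[[10,0.3,0,0,4],[10,0.3,0,0,4],[10,0.3,0,0,4],[10,0.3,0,0,4],[10,0,0,0,0]]]'>/dev/null;python3 st.py
```

```text
10.5 ee [544.3  -4.4 123.1] F [-5.4  0.9  0.8] M [ 0.03 -0.06 -0.23] yaw 79.3 j6 -1.6 15.097010508295366
10.9167 ee [543.8  -4.1 121.9] F [-6.5  0.7 -0.1] M [ 0.2   0.1  -0.15] yaw 63.3 j6 -1.32 15.060287048694798
```

```bash

python3 -m inch '[[[10,0.3,0,0,4],[10,0.3,0,0,4],[10,0.3,0,0,4],[10,0.3,0,0,4],[10,0,0,0,0]]]'>/dev/null;python3 st.py
```

```text
11.3333 ee [543.6  -3.6 120.7] F [-6.2  0.8 -0.8] M [0.2  0.26 0.11] yaw 47.2 j6 -1.04 14.826861838661005
```

```bash

python3 -m inch '[[[10,0.3,0,0,4],[10,0.3,0,0,4],[10,0.3,0,0,4],[10,0.3,0,0,4],[10,0,0,0,0]]]'>/dev/null;python3 st.py
python3 -m inch '[[[10,0.3,0,0,4],[10,0.3,0,0,4],[10,0.3,0,0,4],[10,0,0,0,0]]]'>/dev/null;python3 st.py
python3 -m inch '[[[10,0.2,0,0,3],[10,0.2,0,0,3],[10,0,0,0,0]]]'>/dev/null;python3 st.py
python3 -m inch '[[[10,0.2,0,0,3],[10,0.2,0,0,3],[10,0,0,0,0]]]'>/dev/null;python3 st.py
```

```text
11.75 ee [544.1  -3.2 119.5] F [-5.9  3.  -1.1] M [0.17 0.54 0.25] yaw 31.2 j6 -0.76 14.676618677283491
12.0833 ee [544.5  -3.1 118.6] F [-6.5  3.1 -2.6] M [0.22 0.58 0.44] yaw 19.2 j6 -0.55 14.701257252145837
12.3333 ee [544.8  -3.2 118.2] F [-5.7  2.9 -3.5] M [0.22 0.77 0.51] yaw 13.2 j6 -0.45 15.11285487547113
12.5833 ee [545.   -3.2 117.8] F [-5.2  2.9 -4.5] M [0.22 0.86 0.47] yaw 7.3 j6 -0.34 15.04290640180374
```

```bash

python3 -m inch '[[[10,0.2,0.4,-0.6,3],[10,0.2,0,0,3],[10,0,0,0,0]]]'>/dev/null;python3 st.py
python3 -m inch '[[[10,0.2,0,0,3],[10,0.2,0,0,3],[10,0,0,0,0]]]'>/dev/null;python3 st.py
python3 -m inch '[[[10,0.2,0,0,3],[10,0.2,0,0,3],[10,0,0,0,0]]]'>/dev/null;python3 st.py
```

```text
12.8333 ee [545.6  -3.5 117.6] F [-5.   3.2 -1.9] M [0.13 0.2  0.28] yaw 1.3 j6 -0.24 14.69889299417364
13.0833 ee [545.7  -3.3 117.5] F [-7.1  1.8 -2.9] M [-0.01  0.38  0.17] yaw -4.6 j6 -0.13 14.680792828792
13.3333 ee [546.   -3.3 117.5] F [-10.5   1.7  -3.7] M [0.   0.51 0.09] yaw -10.6 j6 -0.03 14.731934214831652
```

The descent stopped at z=117.5, so the plate is on the rim. Now I tighten, watching the torque.

```bash

python3 -m inch '[[[10,-0.5,0.2,-0.5,3],[10,0,0,0,3],[10,0,0,0,0]]]'>/dev/null;python3 st.py
python3 -m inch '[[[10,0,0,0,3],[10,0,0,0,3],[10,0,0,0,0]]]'>/dev/null;python3 st.py
python3 -m inch '[[[10,0,0,0,3],[10,0,0,0,2],[10,0,0,0,0]]]'>/dev/null;python3 st.py
```

```text
13.5833 ee [546.   -3.1 117.5] F [-7.6  1.8 -2.5] M [-0.01  0.36  0.06] yaw -16.6 j6 0.08 14.741502042540668
13.8333 ee [546.1  -2.7 117.4] F [-6.4  2.2 -5. ] M [-0.8   0.74 -0.08] yaw -22.4 j6 0.18 14.66994291983447
14.0833 ee [546.   -3.1 117.6] F [-7.8  1.2 -3.2] M [-1.09  0.37  0.09] yaw -27.3 j6 0.27 14.917773908852114
```

The torque rose to 1.1 N·m at 143° in total, and z has not moved, so the lid is tight. I'll ease the vertical load, open, and look.

```bash

python3 -m inch '[[[10,-0.5,0,-0.4,0],[14,-0.5,0,0,0],[20,0,0,0,0],[30,0,0,0,0],[45,0,0,0,0],[60,0,0,0,0],[60,0,0,0,0],[60,0,0,0,0]]]'>/dev/null;python3 st.py
python3 - <<'E'
from h import *
cv2.imwrite('pics/w6.png',camera('wrist')[:,:,::-1])
E
```

```text
14.75 ee [543.7  -3.3 117.1] F [-0.1 -0.1 -0. ] M [ 0.01 -0.04  0.03] yaw -27.8 j6 0.27 60.058588133525504
```

View pics/w6.png

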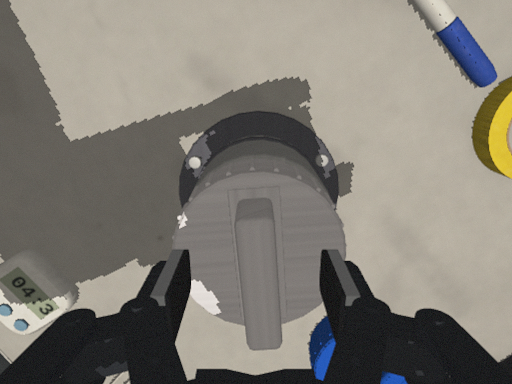

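The bar stands free between the open fingers, with the lid centred at about (258,250). I'll retreat straight up and inspect.

```bash

python3 -m inch '[[[75,-5,0,0,0],[85,-10,0,0,0],[85,-25,0,0,0],[85,-30,0,0,0],[85,-30,0,0,0],[85,-30,0,0,0],[85,-30,0,0,0],[85,-25,0,0,0],[85,0,0,0,0],[85,0,0,0,0]]]'>/dev/null;python3 st.py
python3 - <<'E'
from h import *
s=read_state()
a=camera('wrist')[:,:,::-1];b=camera('scene')[:,:,::-1]
cv2.imwrite('pics/w7.png',a);cv2.imwrite('pics/s7.png',b)
cv2.imwrite('pics/s7z.png',cv2.resize(b[150:230,215:305],None,fx=6,fy=6,interpolation=cv2.INTER_CUBIC))
E
```

```text
15.6333 ee [545.   -3.3 304.9] F [ 0.6 -0.5  0.3] M [-0.01  0.    0.  ] yaw -27.7 j6 0.27 84.87558320828735
```

View pics/s7.png

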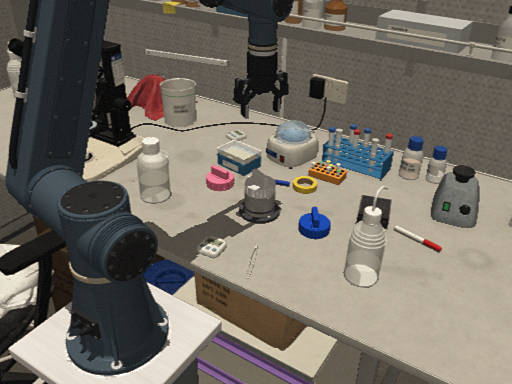

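View pics/s7z.png

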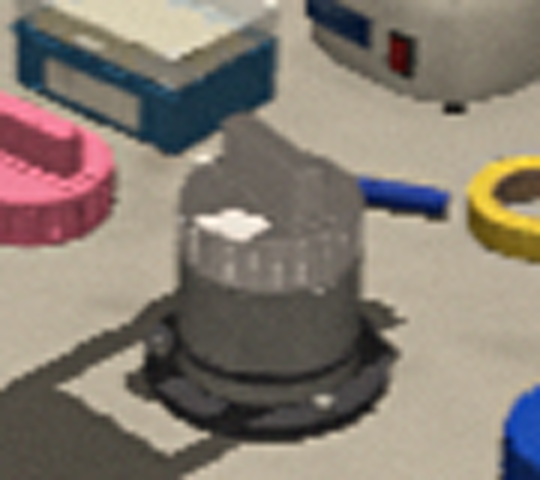

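View pics/w7.png

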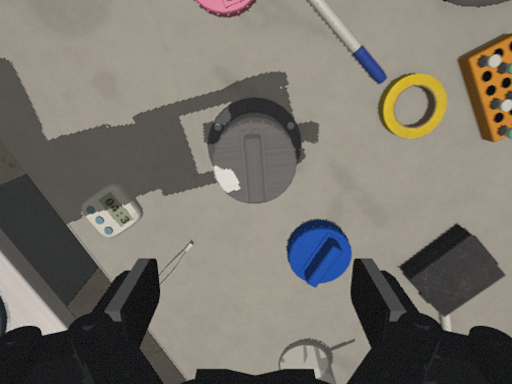

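```bash
python3 - <<'E'
from h import *
c=np.array([544.5,-5]);d=np.array([.853,.522])
f=lambda z,r: [ (q-o)*6 for q,o in zip(proj('scene',[*(c-r*d),z]),(215,150))]
for z,r in [(0,60),(10,60),(70,44),(72.5,44),(77,44),(81,44),(101.5,44),(106,44)]: print(z,np.round(f(z,r),0))
# before pic, (zoom S offsets 220,155 x5)
for z in (118.5,89.5): print('start',z,[(q-o)*5 for q,o in zip(proj('scene',[*(c-44*d),z]),(220,155))])
E
python3 - <<'E'
import cv2
b=cv2.imread('pics/s7.png')[165:215,235:285]
b=cv2.convertScaleAbs(b,alpha=1.8)
cv2.imwrite('pics/s7y.png',cv2.resize(b,None,fx=12,fy=12,interpolation=cv2.INTER_NEAREST))
E
```

```text
0 [260. 445.]
10 [260. 427.]
70 [263. 301.]
72.5 [263. 296.]
77 [263. 288.]
81 [264. 280.]
101.5 [265. 242.]
106 [265. 234.]
start 118.5 [np.float64(196.05690161853005), np.float64(150.39062730162343)]
start 89.5 [np.float64(195.01544063452258), np.float64(195.60179508590878)]
```

View pics/s7y.png

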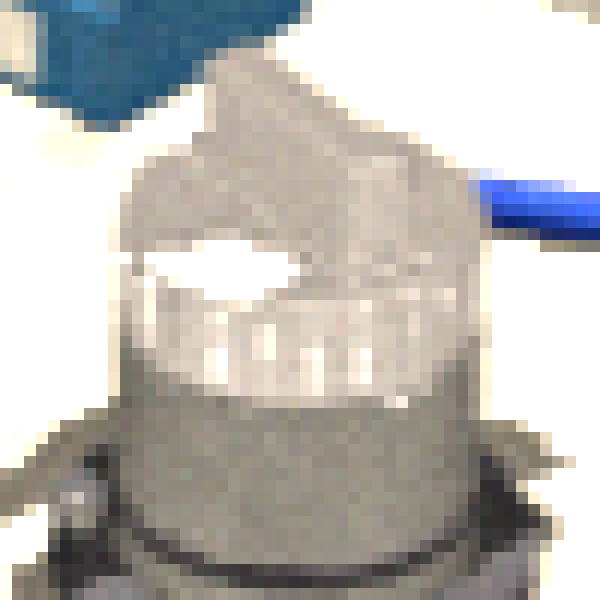

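The lid's lower edge is at row ~198.8 (72.5 mm at home predicts 199.3, no neck visible). It is level, both bottles are standing, and nothing is touching. Handing in.

```bash
python3 -c "
from cell import *
print(close_job())"
```

```text
the job is handed in; nothing more can be done
None
```

The lid is screwed fully home on the rim, and I've handed the job in at about 16 s of robot time.

- **Finding the start:** I gripped the bar and turned the lid back anticlockwise while pressing lightly, with 5–10 N. Its support gave way at about 61–65°, and it sank 8.2 mm into the thread. The expected sink was 7–9 mm.
- **Screwing in:** I turned it about 143° clockwise, and it sank at the thread's lead. It stopped sinking at about 115°, and the torque rose to about 1.1 N·m at the end. I then opened the fingers and lifted straight up.

**Last checks**
- The lid is level, with its lower edge at about 72–73 mm; home is 72.5 mm. No neck shows beneath it.
- Both bottles are standing, and the blue and pink look-alikes are where they were.
- The hand reads essentially zero force, 300 mm above the bench.

**What disagreed**
- **Total drop:** measured at the tool, the lid sank about 16.5 mm against the nominal 17 mm. That is within measuring and grip error.
- **Bar yaw:** after release, the bar sat a few degrees off the fingers, from twist in the grip at the final tightening.
- **Camera estimates:** the cameras put the pot axis up to about 6 mm apart, so I centred the grip by the wrist camera and the force readings.
- **Torque sign:** the small torque readings while turning, about 0.2 N·m, had the opposite sign to what I expected. I couldn't explain that.

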